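# Hang the pail of washed parts on the drain hook

## Robot

A 6-joint arm with a two-finger parallel gripper is mounted at the origin on the work surface. World frame = base frame: x ahead of the robot, y to its left, z up, the work surface at z = 0. Lengths are in m, angles in rad, forces in N, time in s.
With the tool pointing down it reaches from about 0.275 to 0.75 m from the base axis. Payload 10.2 kg.
Tool frame: the origin (TCP) lies on the centre line of the jaws, within the pads' length; the fingertips stand manip.tip_extent ahead of it and the grasp point (between the pads) lies 2 mm behind it (manip.tip_extent is the distance from the TCP to the fingertips, in m); z points along the fingers, y is the line along which they close (so a half turn about z gives the same grasp; the last joint's range is limited). The gripper opens to 85 mm and grips with 20 to 120 N. Pads are 22 mm wide; open, the fingers measure 114 mm over their backs; the gripper's body (76 mm by 85 mm) begins 54 mm behind the grasp point. The pads swing forward as they close: fully open they stand 13 mm farther back than shut.
Start: joints at [0.917, 0.313, 1.498, -0, 1.331, -0.223], TCP at [0.219, 0.477, 0.227] pointing down, gripper open.
Joint ranges: [-2.94, 2.94], [-0.97, 2.17], [0.19, 2.56], [-1.23, 4.37], [0.02, 3.11], [-2.88, 2.88]. Speed limits (rad/s): [2.39, 2.39, 3.01, 3.14, 3.14, 3.14].

## Interface

Orientations are given as a 3x3 rotation matrix whose columns are the frame's x, y, z axes.
In Python, from rig import manip gives the robot as it stands. Calls block until the motion is done:
- manip.reach(position, orientation): joint-space move of the TCP to a pose.
- manip.move_straight(position, vel=0.15, frame=None, stop_force=None): straight line of the TCP; frame=None keeps the orientation; vel is the mean speed in m/s. With stop_force (N) it stops when the force on the tool has changed by that much, and returns True; else False.
- manip.move_joints(angles): joint-space move.
- manip.release() and manip.grasp(): open the fingers fully, or close them until they stop; the grip force is fixed at half the most.
- manip.hold(seconds).
- manip.solve_ik(position, orientation): joint angles nearest the present ones, or None.
- manip.snapshot(name): name is "scene" or "top" or "wrist"; returns the picture (400x640x3 uint8, red, green, blue); there is no depth.
- manip.camera_params(name): a dict with "camera_matrix" (3x3 intrinsics, pixels), "distortion" ([k1, k2, p1, p2, k3] as OpenCV has them; the pictures are not rectified), "eye" and "attitude" of the camera in the world; the wrist camera has in their place "hand_eye" (4x4, takes a point from camera to tool coordinates, whose origin is the TCP and whose axes are the flange's). Camera axes: x right, y up, looking along -z (the intrinsics and any distortion apply to the point x, -y, -z); pixel columns grow to the right and rows downward; lengths in m; the calibration is good to about 2 mm. A picture is of the moment at which its call begins: read the wrist's pose just before it. camera_params takes no time and is no camera call.
A pose or a line that the arm cannot do raises manip.Unreachable and nothing moves.
- manip.close_job(): hands the job in; it is judged then, once.
Readings, each from a call of its own:
- manip.get_clock(): time.
- manip.get_qpos(): joint angles.
- manip.get_joint_vel(): joint speeds.
- manip.get_joint_torque(): joint torques, N m.
- manip.get_tcp_pos(): TCP position.
- manip.get_orientation(): TCP orientation.
- manip.get_ft_force(): force on the tool from outside, world axes, zero at the start.
- manip.get_ft_torque(): the same for the moment, N m.
- manip.get_gripper_width(): finger opening in m.
- manip.get_grasp_force(): force on a finger pad.
Only numpy, scipy, OpenCV 4.12 (cv2) and the standard library are available. Lean on these libraries where they do the work, as an engineer would, in place of code of your own. Each camera call takes 0.05 s, during which the arm holds its last target. There are 200 camera calls.

## Task

Hang the small pail of washed parts on the drain stand to drip: while the pail stands where it is, swing its flat-lying wire bail upright, then carry the pail by the bail, press the middle of the bail down past the hook's sprung keeper to the bottom of the hook so that the keeper snaps shut above it, and let go so that it hangs still. Go gently, without forcing the hook or tipping the pail, and leave everything else on the bench alone.

Things in the scene. Friction and masses are not known exactly. Their poses are not given: they have to be found in the camera images.
- pail: Open galvanised sheet-steel pail, 100 high, 123 across the rim, 96 across the foot, a heap of small steel parts filling its lower third; 0.28 to 0.43 kg in all. Loose on the bench. Origin: centre of its underside; z up. Ears at its +y and -y sides carry the wire bail, which pivots about the pail's y direction and lies flat towards the pail's -x side.
- bail_pivot (a point): Middle of the bail's pivot axis, on the pail's centre line 86 above its underside. Its axes are those of the pail; the pivot axis runs along y.
- bail (a joint): Angle of the bail on the pail: 0 level, lying towards the pail's -x (it starts between 0 and 0.3), 1.57 straight upright, 3.1 flat on the other side. It turns easily on its ears (friction 0.02 N m) and stays where it is left, but pinched hard the wire cannot turn in the fingers and the pail tips instead: while swinging it, pinch it lightly (a few N) or not at all.
- bail_top (a point): Middle of the bail's straight top bar, on the wire's centre line, 98 from the pivot axis. The bail is a square hoop of round steel wire 5 thick: legs at y = +67 and -67, corners cut off, top bar parallel to the pail's y, straight for 53 to either side of this point. Lying level, the bar is about 36 outside the rim at its middle, more beside it.
- stand: Drain stand bolted to the bench: base plate 250 x 150 x 8, drip tray 150 x 146 (top 28 above the bench), telescopic post 25 thick (clamp 33) at 124 on the +x side, and from its head a level arm 8 to 13 thick towards -x that ends in an upturned hook over the tray. Arm and hook are firmly clamped at a height that differs from day to day. Origin: on the bench below the hook; z up.
- under_hook (a point): Point in the tray straight below the hook's seat; axes as the stand. The hook lies in the x-z plane: rigid 8 mm round bar bent to a U open at the top, 18 clear between its faces (9 to -x and +x of here). Its seat (centre line of the bail wire lying at the bottom) is 238 to 262 above the bench: feel for it. Over 16 N bends the hook. The bail's bar must lie across it, along y (either way).
- keeper (a joint): Angle of the hook's sprung keeper: 0 shut, to 1.45 pushed down. Flap 21 long, level across the U when shut, hinged in its +x leg; a wire meets it 26 above the seat. Pressing past takes 5 to 14 N, least near the -x leg; it slips off the wire and snaps shut 2 to 8 above the seat, sooner at -x, not if pressed near +x. Above the seat: U's -x tip 41 (24 to -x), arm's top 38, post head 47.
- mallet: Black rubber mallet lying on the bench, 250 long, head 64 thick. Origin: under its middle. To be left alone.
- rule: Steel rule lying on the bench, 150 x 28 x 3. Origin: centre of underside. To be left alone.
- file: Hand file with a wooden handle lying on the bench, 300 long, 24 thick. Origin: under its middle. To be left alone.
- oiler: Copper oil can with a spout, 70 across, 140 high. Origin: centre of underside. To be left alone.
- bracket: Aluminium angle bracket beside the pail, on the side away from the lying bail, 50 x 60 x 43 high. Origin: centre of underside. To be left alone.
- bushing: Brass bushing standing in the stand's drip tray, 28 across, 26 high. Origin: centre of underside. To be left alone.
- tin: Round tin with a paper label, 72 across, 85 high. Origin: centre of underside. To be left alone.
Things that resemble listed ones, but are neither listed nor needed, are in the scene too. What is shaped like the pail but red is not meant.

How it is judged:
On the way, in this order (a step that is already met when the one before it is completed fails the run):
1. the bail has been raised upright (within 0.2 rad) while the pail stands on the bench within 30 mm of its place (value of joint bail between 1.37 and 1.77 rad and height (world z) of pail below 0.008 m and angle between pail's own z axis and vertical below 0.12 rad and distance of pail from where it was at the start of the episode below 0.03 m), for 0.2 s.
2. the bail, near its middle, has pushed the keeper open (over 0.5 rad) (value of joint keeper above 0.5 rad and contact force between pail and stand above 1 N and x of bail_top in the frame of stand between -0.012 and 0.012 m and y of bail_top in the frame of stand between -0.02 and 0.02 m).
3. the keeper has snapped shut with the middle of the bail in the hook below it (x of bail_top in the frame of stand between -0.008 and 0.008 m and y of bail_top in the frame of stand between -0.02 and 0.02 m and z of bail_top in the frame of stand between 0.23 and 0.268 m and value of joint keeper below 0.12 rad), for 0.2 s.
At the end, for the whole second after the job is handed in: The pail hangs from the hook, let go and still (under 40 mm/s), leaning under 0.3 rad, clear of the tray; the bail's bar lies in the hook (within 8 mm of it along x, 230 to 268 mm above the bench), its middle within 20 mm of the hook, and the keeper it pushed open is shut again (within 0.12 rad) (all of step 3 and angle between pail's own z axis and vertical below 0.3 rad and height (world z) of pail above 0.04 m and linear speed of pail below 0.04 m/s and contact force between pail and stand above 1.5 N); the robot touches nothing.
It fails at once if the hook, keeper or stand is loaded with more than 16 N (contact force between anything else and stand above 16 N).
It fails at once if the pail is tipped by more than 0.6 rad (angle between pail's own z axis and vertical above 0.6 rad).
It fails at once if something else on the bench is moved by more than 20 mm (distance of any of mallet, rule, file, oiler, bracket, bushing, tin from where it was at the start of the episode above 0.02 m).
It also fails if it takes over 72 s, if anything falls off the work surface, if the arm or the gripper's body presses on something with over 40 N, if the wrist force passes 120 N, or if a joint passes its speed limit or range.

## Working session

There is one attempt and no reset: what is moved stays moved. The work goes in short steps, each a Python script; the robot and the scene stay as the last script left them, time stands still between calls to the robot, and variables do not carry over. Pictures are saved under pics/ and viewed, at most 10 in all, crops included, and the job is handed in when it is done.

```bash
ls; mkdir -p pics; python3 - <<'E'
from rig import manip
import cv2,numpy as np
for n in ("scene","top"):
    cv2.imwrite(f"pics/{n}0.png",cv2.cvtColor(manip.snapshot(n),cv2.COLOR_RGB2BGR))
    print(n,manip.camera_params(n))
print(manip.camera_params("wrist"),manip.tip_extent,manip.get_clock())
print(manip.get_orientation(),manip.get_ft_force())
E
```

```text
pics
scene {'camera_matrix': array([[478.13525174,   0.        , 317.59582554],
       [  0.        , 478.13525174, 199.06979721],
       [  0.        ,   0.        ,   1.        ]]), 'distortion': array([0.03634694, 0.        , 0.        , 0.        , 0.        ]), 'eye': array([1.50118343, 0.09507861, 0.88908703]), 'attitude': array([[-2.26195509e-04, -5.91706029e-01,  8.06153785e-01],
       [ 9.99992811e-01,  2.91749747e-03,  2.42198791e-03],
       [-3.78505648e-03,  8.06148537e-01,  5.91701115e-01]])}
top {'camera_matrix': array([[481.51669067,   0.        , 325.82208732],
       [  0.        , 481.51669067, 198.44266231],
       [  0.        ,   0.        ,   1.        ]]), 'distortion': array([0.00105961, 0.        , 0.        , 0.        , 0.        ]), 'eye': array([0.40220493, 0.08472094, 1.63407005]), 'attitude': array([[ 1.64433815e-02,  9.96667828e-01, -7.98927818e-02],
       [-9.99864784e-01,  1.63770148e-02, -1.48592084e-03],
       [-1.72564224e-04,  7.99064125e-02,  9.96802355e-01]])}
{'camera_matrix': array([[298.5632468 ,   0.        , 324.85563893],
       [  0.        , 298.5632468 , 202.33001264],
       [  0.        ,   0.        ,   1.        ]]), 'distortion': array([-0.01117217,  0.        ,  0.        ,  0.        ,  0.        ]), 'hand_eye': array([[ 5.08796117e-04,  9.46802783e-01,  3.21813970e-01,
         8.30723171e-02],
       [ 9.99999694e-01, -6.73051402e-04,  3.99146682e-04,
         1.39466249e-03],
       [ 5.94510533e-04,  3.21813669e-01, -9.46802835e-01,
        -1.46950414e-01],
       [ 0.00000000e+00,  0.00000000e+00,  0.00000000e+00,
         1.00000000e+00]])} 0.017 0.1
[[-9.08628452e-01  4.17604895e-01 -6.97765482e-04]
 [ 4.17605398e-01  9.08628045e-01 -8.98842769e-04]
 [ 2.58648146e-04 -1.10810475e-03 -9.99999353e-01]] [ 0.40174748  0.67033421 -0.93849766]
```

View pics/scene0.png

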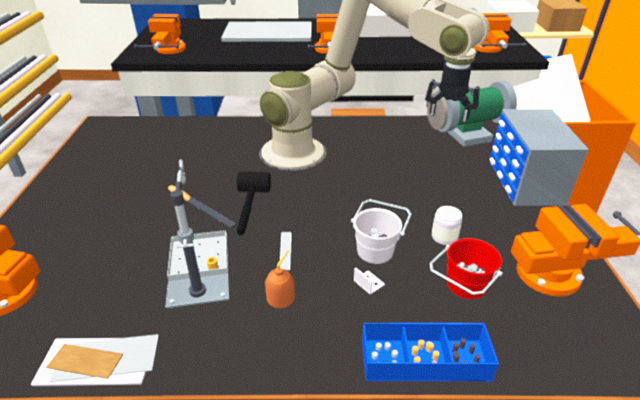

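View pics/top0.png

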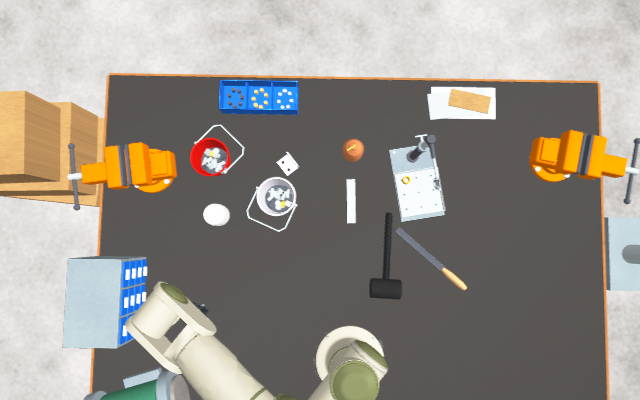

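The scene view shows two candidates: a galvanised pail at (378,237) (top view 277,197) and a red pail at (473,268) (top view 211,157). I choose the galvanised one, which has the bracket beside it. The stand is at (197,265), top view (417,183). I'll check both in one close composite.

```bash
python3 - <<'E'
import cv2,numpy as np
s=cv2.imread("pics/scene0.png");t=cv2.imread("pics/top0.png")
def c(im,x,y,w,h,k): return cv2.resize(im[y:y+h,x:x+w],(400,300),interpolation=cv2.INTER_CUBIC)
a=np.hstack([c(t,237,150,80,60+0,5) if 0 else c(t,233,147,120,90,0),c(t,370,130,120,90,0)])
b=np.hstack([c(s,330,190,120,90,0),c(s,140,150,200,150,0)])
cv2.imwrite("pics/crop1.png",np.vstack([a,b]))
E
```

```text
(no output)
```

View pics/crop1.png

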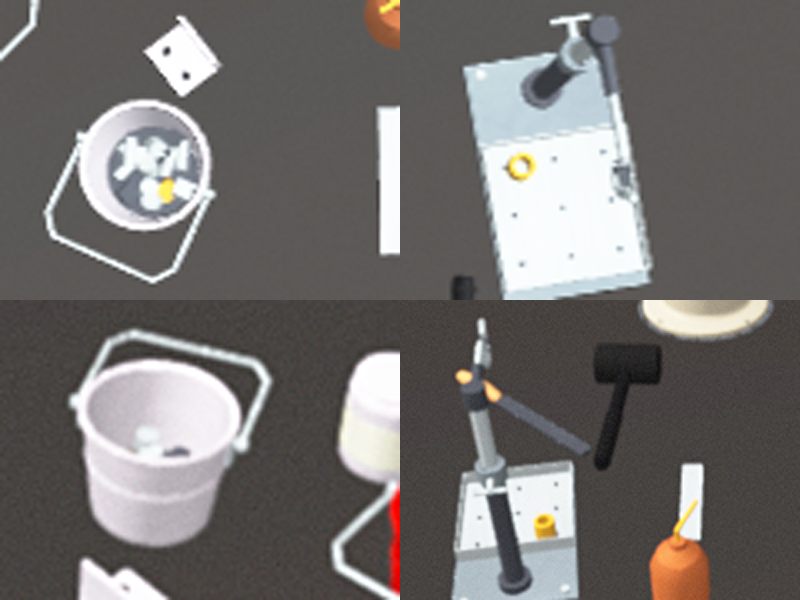

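```bash
cat > h.py <<'E'
from rig import manip
import numpy as np, cv2
def ray(name,px,pose=None):
    P=manip.camera_params(name);K=P["camera_matrix"];D=P["distortion"]
    u=cv2.undistortPoints(np.array([[px]],float),K,D)[0,0]
    v=np.array([u[0],-u[1],-1.])
    if name=="wrist":
        R,p=pose;H=P["hand_eye"];return p+R@H[:3,3], R@H[:3,:3]@v
    return P["eye"],P["attitude"]@v
def at(name,px,z,pose=None):
    o,v=ray(name,px,pose);return o+v*(z-o[2])/v[2]
def tri(r1,r2):
    (a,u),(b,v)=r1,r2
    s=np.linalg.lstsq(np.c_[u,-v],b-a,rcond=None)[0]
    return (a+u*s[0]+b+v*s[1])/2,np.linalg.norm(a+u*s[0]-b-v*s[1])
def proj(name,X,pose=None):
    P=manip.camera_params(name)
    if name=="wrist":
        R,p=pose;H=P["hand_eye"];e=p+R@H[:3,3];A=R@H[:3,:3]
    else: e,A=P["eye"],P["attitude"]
    q=A.T@(np.asarray(X)-e);q=q*[1,-1,-1]
    return cv2.projectPoints(q.reshape(1,3),np.zeros(3),np.zeros(3),P["camera_matrix"],P["distortion"])[0].ravel()
def snap(name,fn):
    pose=(manip.get_orientation(),manip.get_tcp_pos())
    im=manip.snapshot(name);cv2.imwrite(f"pics/{fn}.png",cv2.cvtColor(im,cv2.COLOR_RGB2BGR))
    np.savez(f"pics/{fn}.npz",R=pose[0],p=pose[1]);return pose
E
python3 - <<'E'
from h import *
np.set_printoptions(precision=4,suppress=True)
T=lambda x,y:(233+x*.3-.35,147+y*.3-.35); S=lambda x,y:(370+x*.3-.35,130+y*.3-.35)
print("rim",at("top",T(145,165),.1))
for p in [(83,137),(210,193)]: print("ear",at("top",T(*p),.086))
for z in(.09,.115):
    a,b=at("top",T(55,237),z),at("top",T(153,281),z);print("bar",a,b,(a+b)/2,np.linalg.norm(a-b))
print("bar tri",tri(ray("top",T(55,237)),ray("scene",(330+268*.3-0.35,190+80*.3-.35))))
print("bar tri",tri(ray("top",T(153,281)),ray("scene",(330+133*.3-0.35,190+32*.3-.35))))
print("post base",at("top",S(140,95),.008))
for p in [(63,67),(105,300),(250,283)]: print("plate",at("top",S(*p),.004))
for p in [(83,143),(205,127)]: print("tray",at("top",S(*p),.028))
for z in(.27,.29): print("hook",at("top",S(222,182),z))
print(tri(ray("top",S(222,175)),ray("scene",(181,166))))
for n,p in [("oiler",(353,150)),("rule",(351,200)),("tin",(216,214)),("bracket",(288,163))]: print(n,at("top",p,.03))
E
```

```text
rim [0.5299 0.2459 0.1   ]
ear [0.5573 0.3082 0.086 ]
ear [0.5049 0.1839 0.086 ]
bar [0.4598 0.3318 0.09  ] [0.4191 0.2365 0.09  ] [0.4395 0.2842 0.09  ] 0.10360667989011536
bar [0.4589 0.3278 0.115 ] [0.4189 0.2341 0.115 ] [0.4389 0.281  0.115 ] 0.10192918670308294
bar tri (array([0.4611, 0.3404, 0.0745]), np.float64(0.012171847580482155))
bar tri (array([0.4191, 0.2369, 0.0937]), np.float64(0.001463098570967678))
post base [ 0.6752 -0.2033  0.008 ]
plate [ 0.7036 -0.1248  0.004 ]
plate [ 0.4651 -0.1689  0.004 ]
plate [ 0.4847 -0.3161  0.004 ]
tray [ 0.622  -0.1424  0.028 ]
tray [ 0.6403 -0.2654  0.028 ]
hook [ 0.5573 -0.2271  0.27  ]
hook [ 0.555  -0.2225  0.29  ]
(array([ 0.5606, -0.2226,  0.2947]), np.float64(0.0022243765002589165))
oiler [ 0.696  -0.0017  0.03  ]
rule [0.5269 0.0029 0.03  ]
tin [0.4727 0.4523 0.03  ]
bracket [0.6482 0.2162 0.03  ]
```

The close crop confirms the galvanised pail (rim centre at crop 145,165, bar running from 55,237 to 153,281) and the hook end at crop 620,182. Next I take closer wrist views of both.

```bash
cat >> h.py <<'E'
def frame(psi,t=0.,side=0.):
    """tool y along horizontal dir psi; tilt t leans z toward +psi dir; side leans z toward -(left of psi)"""
    px=np.array([np.cos(psi),np.sin(psi),0]);py=np.array([-px[1],px[0],0]);ez=np.array([0,0,1.])
    z=np.sin(t)*px-np.cos(t)*ez;y=np.cos(t)*px+np.sin(t)*ez
    if side: z=-np.cos(side)*ez-np.sin(side)*py;y=px
    return np.c_[np.cross(y,z),y,z]
ez=np.array([0,0,1.])
E
python3 - <<'E'
from h import *
np.set_printoptions(precision=4,suppress=True)
psi=np.radians(-22.8);ps=np.radians(10.5);ys=np.array([-np.sin(ps),np.cos(ps),0])
hk=np.array([.555,-.225,.26])
v1=(np.array([.50,.26,.27]),frame(psi)); R2=frame(ps,side=.7); v2=(hk-R2[:,2]*.10,R2)
manip.reach(*v1);print(manip.get_clock(),manip.get_qpos());snap("wrist","w_pail")
try: manip.reach(*v2)
except Exception as e: print("v2",e); manip.reach(hk+[0,0,.1]+.1*ys,frame(ps))
snap("wrist","w_hook");print(manip.get_clock(),manip.get_qpos(),manip.get_tcp_pos())
a=cv2.imread("pics/w_pail.png");b=cv2.imread("pics/w_hook.png")
pz=lambda n:(np.load(f"pics/{n}.npz")["R"],np.load(f"pics/{n}.npz")["p"])
print(proj("wrist",hk,pz("w_hook")),proj("wrist",[.53,.246,.1],pz("w_pail")))
cv2.imwrite("pics/w2.png",np.vstack([cv2.resize(a,(480,300)),cv2.resize(b,(480,300))]))
E
```

```text
1.4417 [0.2732 0.3736 1.3029 0.0003 1.4653 0.669 ]
3.075 [-0.2226  0.2549  1.4486 -0.6844  1.2092 -0.2315] [ 0.5434 -0.161   0.3363]
[323.5829 202.1591] [355.0887 182.8747]
```

View pics/w2.png

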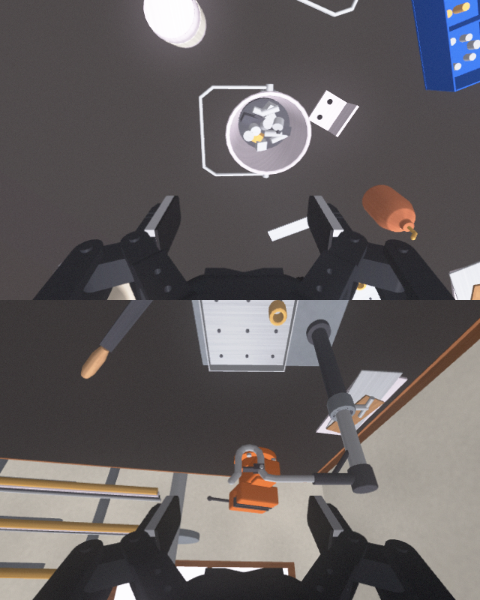

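The pail view shows the rim at (268,134) with the bail to the left, next to the bracket. The hook view is upside down, with the U at (248,460), its opening pointing down in the picture. I'll zoom in on both.

```bash
python3 - <<'E'
import cv2,numpy as np
a=cv2.imread("pics/w_pail.png");b=cv2.imread("pics/w_hook.png")
A=cv2.resize(a[100:250,250:430],(720,600))[:, :400] if 0 else cv2.resize(a[100:250,250:430],(480,400))
B=cv2.resize(b[180:260,295:385],(450,400),interpolation=cv2.INTER_CUBIC)
A=cv2.resize(a[105:245,255:430],(350,280)) ; A=cv2.copyMakeBorder(A,0,120,0,0,cv2.BORDER_CONSTANT)
cv2.imwrite("pics/zz.png",np.hstack([A,B]))
E
```

```text
(no output)
```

View pics/zz.png

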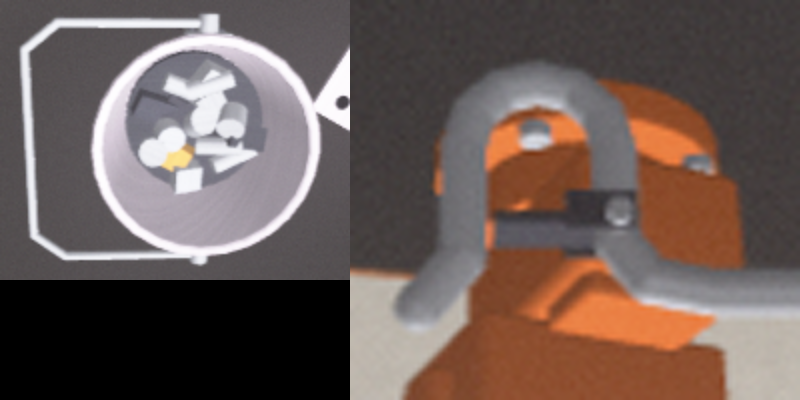

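```bash
python3 - <<'E'
from h import *
np.set_printoptions(precision=4,suppress=True)
pz=lambda n:(np.load(f"pics/{n}.npz")["R"],np.load(f"pics/{n}.npz")["p"])
P=pz("w_pail")
e1,e2=at("wrist",(359.3,116),.086,P),at("wrist",(355,234.3),.086,P);c=at("wrist",(358,177),.1,P)
print("ears",e1,e2,(e1+e2)/2,np.degrees(np.arctan2(*(e1-e2)[[1,0]]))-90,"rim",c)
for z in(.086,.1,.115):
    a,b=at("wrist",(266.7,129),z,P),at("wrist",(272.7,223.5),z,P);m=(a+b)/2
    print("bar",z,m,np.linalg.norm(a-b),np.degrees(np.arctan2(*(a-b)[[1,0]]))-90,np.linalg.norm((m-(e1+e2)/2)[:2]))
Q=pz("w_hook");ps=np.radians(10.5);xs=np.array([np.cos(ps),np.sin(ps),0]);ys=np.array([-np.sin(ps),np.cos(ps),0])
for dy in(-.005,0,.005):
    o=np.array([.554,-.226,0])+dy*ys
    def f(px):
        e,v=ray("wrist",px,Q);s=(o-e)@ys/(v@ys);X=e+s*v;return np.array([(X-o)@xs,X[2]])
    for n,p in [("ubot ctr",(333,197)),("legs",(322.6,215)),("legs+",(344,215)),("tip",(308.6,242.4)),("keep",(328,226.2)),("arm",(375,237.4)),("post",(483,320))]: print(n,f(p),end=" ")
    print()
E
```

```text
ears [0.5603 0.3093 0.086 ] [0.5068 0.1815 0.086 ] [0.5336 0.2454 0.086 ] -22.687897053405393 rim [0.5353 0.251  0.1   ]
bar 0.086 [0.4417 0.2841 0.086 ] 0.11084438718537303 -22.486646759097354 0.09963893370187193
bar 0.1 [0.4456 0.2863 0.1   ] 0.10616386269821713 -22.486646759097354 0.09705640940077521
bar 0.115 [0.4497 0.2888 0.115 ] 0.1011490150334073 -22.486646759097383 0.0944434010570189
ubot ctr [0.0097 0.251 ] legs [0.0003 0.2697] legs+ [0.0191 0.2696] tip [-0.0112  0.2956] keep [0.005  0.2806] arm [0.0444 0.2911] post [0.1177 0.3569] 
ubot ctr [0.0095 0.2541] legs [0.0003 0.2724] legs+ [0.0187 0.2724] tip [-0.011   0.2978] keep [0.0049 0.2831] arm [0.0435 0.2934] post [0.1152 0.3578] 
ubot ctr [0.0094 0.2573] legs [0.0004 0.2751] legs+ [0.0183 0.2751] tip [-0.0107  0.3   ] keep [0.0049 0.2856] arm [0.0426 0.2956] post [0.1127 0.3586]
```

```bash
cat > push.py <<'E'
from h import *
np.set_printoptions(precision=4,suppress=True)
psi=np.radians(-22.6);px=np.array([np.cos(psi),np.sin(psi),0]);piv=np.array([.5325,.246,.086])
def pose(a,t,h=.017,s=.005,back=0.):
    d=np.sin(t)*px-np.cos(t)*ez;n=np.cos(t)*px+np.sin(t)*ez
    return piv+.098*(-np.cos(a)*px+np.sin(a)*ez)-(s+back)*d-h*n, frame(psi,t)
A=np.linspace(0.05,1.57,9);W=[pose(a,.8*(1-a/1.57)) for a in A]
E
python3 - <<'E'
from push import *
ps=np.radians(10.5);ys=np.array([-np.sin(ps),np.cos(ps),0])
hk=np.array([.563,-.224,0])
manip.reach(hk+[0,0,.36]+.03*ys,frame(ps));snap("wrist","w_hook2")
b=cv2.imread("pics/w_hook2.png");P=(manip.get_orientation(),manip.get_tcp_pos())
c=proj("wrist",hk+.29*ez,P).astype(int);print(c,manip.get_clock())
x0,y0=max(0,c[0]-60),max(0,c[1]-50);print(x0,y0)
cv2.imwrite("pics/hk2.png",cv2.resize(b[y0:y0+100,x0:x0+150],(750,500),interpolation=cv2.INTER_CUBIC))
pre=pose(.05,.8,h=.040,back=.09);ent=pose(.05,.8,h=.040)
for w in [pre,ent]+W: print(manip.solve_ik(*w))
E
```

```text
[323 250] 3.8167
263 200
[ 0.8641  0.3622  1.9707 -1.0949  0.8757  2.0301]
None
[ 0.6787  0.4652  1.961  -1.2317  0.7098  2.0564]
[ 0.6369  0.4003  1.9262 -0.9991  0.6941  1.7895]
[ 0.5871  0.3528  1.8786 -0.7674  0.717   1.5249]
[ 0.5314  0.3245  1.8194 -0.561   0.7741  1.2886]
[ 0.4725  0.3159  1.75   -0.3909  0.8566  1.0924]
[ 0.413   0.3263  1.6718 -0.2562  0.9555  0.9361]
[ 0.3552  0.354   1.5863 -0.1506  1.0636  0.8138]
[ 0.3008  0.397   1.4948 -0.0671  1.1762  0.7188]
[ 0.251   0.4531  1.3984 -0.      1.2901  0.6455]
```

View pics/hk2.png

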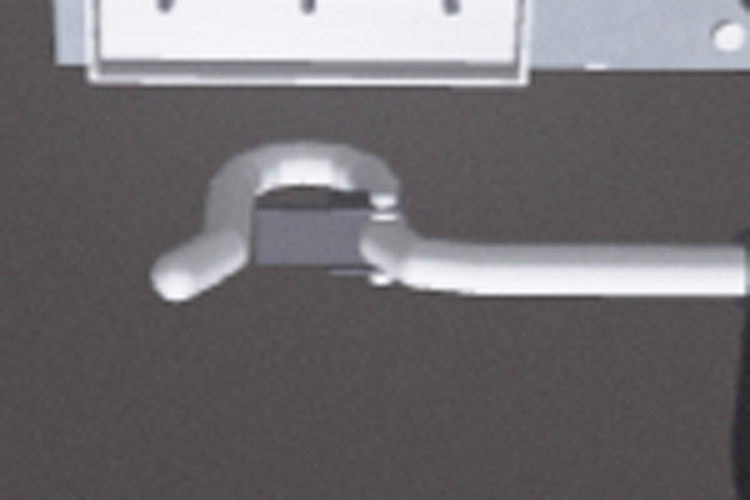

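The view shows the U-bottom at crop (305,165), tip at (172,280), keeper at (313,236) and arm at row 270. I triangulate those and check a slightly smaller tilt.

```bash
sed -i 's/\.8\*(1-a/.65*(1-a/' push.py; python3 - <<'E'
from push import *
pz=lambda n:(np.load(f"pics/{n}.npz")["R"],np.load(f"pics/{n}.npz")["p"])
Q,P=pz("w_hook"),pz("w_hook2")
for n,a,b in [("ubot",(333,197),(324,232.8)),("tip",(308.6,242.4),(297.4,255.8)),("keep",(330,226.2),(325.6,247))]: print(n,*tri(ray("wrist",a,Q),ray("wrist",b,P)))
A1=tri(ray("wrist",(375,237.4),Q),ray("wrist",(371,254),P));print("arm",A1)
a,b=at("wrist",(355,253.8),.294,P),at("wrist",(405,254),.294,P);print("arm dir deg",np.degrees(np.arctan2(*(b-a)[[1,0]])))
for w in [pose(.05,.65,h=.036,back=.09),pose(.05,.65,h=.036,back=.04),pose(.05,.65,h=.036)]+W: print(manip.solve_ik(*w))
E
```

```text
ubot [ 0.5633 -0.2259  0.2523] 0.0005607994677749396
tip [ 0.5429 -0.2294  0.2964] 0.0008133349287087857
keep [ 0.5625 -0.2257  0.2816] 0.0038619346671953598
arm (array([ 0.5992, -0.2202,  0.2914]), np.float64(0.003185451975500997))
arm dir deg 10.254688857726938
[ 0.7767  0.2907  1.9267 -0.8462  0.8398  1.7291]
[ 0.7116  0.3722  1.946  -0.9347  0.7376  1.7952]
[ 0.6616  0.4443  1.9499 -1.0213  0.6658  1.8623]
[ 0.6232  0.4228  1.9268 -0.95    0.6633  1.7524]
[ 0.5864  0.3753  1.8887 -0.7471  0.6943  1.5234]
[ 0.5431  0.3421  1.8405 -0.5678  0.7498  1.3182]
[ 0.4951  0.3243  1.7832 -0.4179  0.8234  1.1436]
[ 0.4444  0.3223  1.7178 -0.2961  0.909   0.9991]
[ 0.3931  0.3355  1.6454 -0.198   1.0016  0.8812]
[ 0.3428  0.3628  1.5673 -0.1186  1.0974  0.7854]
[ 0.2951  0.4026  1.4846 -0.0538  1.1942  0.7079]
[ 0.251   0.4531  1.3984 -0.      1.2901  0.6455]
```

```bash
python3 - <<'E'
from push import *
manip.grasp()
manip.reach(*pose(.05,.65,h=.036,back=.14))
manip.move_straight(*(lambda p:(p[0],.12,p[1]))(pose(.05,.65,h=.036)))
f0=manip.get_ft_force();print(f0)
for p,R in W:
    manip.move_straight(p,.07,R); print(manip.get_ft_force()-f0)
manip.hold(.3);print(manip.get_clock())
snap("scene","s1")
p,R=W[-1]
manip.move_straight(p-.04*px,.08)
manip.move_straight(p-.04*px+.13*ez,.25)
manip.release();print(manip.get_clock())
c=piv-.02*px+.0*ez;manip.reach(c+np.array([0,0,.19]),frame(psi));snap("wrist","w3")
a=cv2.imread("pics/s1.png");b=cv2.imread("pics/w3.png")
cv2.imwrite("pics/v3.png",np.vstack([cv2.resize(a[170:290,310:470],(400,300)),cv2.resize(b,(400,250))]))
E
```

```text
[-0.0325  0.0865  0.4362]
[-0.1857  0.5919 -0.7717]
[-0.632  -0.3241 -0.6181]
[-0.9944  0.1256 -0.7707]
[-0.6516  0.5684 -0.4023]
[-0.1663 -1.0068 -0.3926]
[ 0.7448 -0.2529 -0.8176]
[ 0.2277 -0.2469 -0.367 ]
[-0.0598 -0.7224 -0.9595]
[-0.3543 -0.691  -0.3885]
12.225
14.375
```

View pics/v3.png

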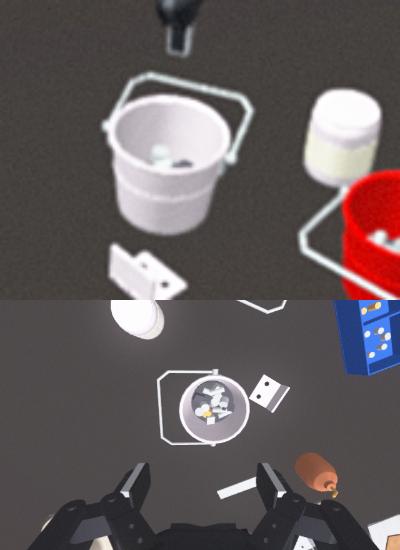

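```bash
python3 - <<'E'
from push import *
p,R=W[-1];tip=p+R[:,2]*.017
print("tip",tip,proj("scene",tip),"seen",(310+178*.4,170+52*.4)); print(manip.get_tcp_pos(),manip.get_gripper_width())
P=(np.load("pics/w3.npz")["R"],np.load("pics/w3.npz")["p"]);print(P[1])
s=1.6
for n,q,z in [("ear",(215,373-300),.086),("ear",(213,444-300),.086),("bar",(159,378-300),.1),("bar",(161,440-300),.1)]: print(n,at("wrist",(q[0]*s,q[1]*s),z,P))
for w in ((.4417,.2841,.09),(.5325,.246,.1)): print(proj("top",w))
E
```

```text
tip [0.5167 0.2526 0.172 ] [380.6337 197.1499] seen (381.2, 190.8)
[0.514  0.2538 0.2765] 0.08516176517819629
[0.5141 0.2533 0.2751]
ear [0.5588 0.3079 0.086 ]
ear [0.5061 0.1843 0.086 ]
bar [0.4687 0.3375 0.1   ]
bar [0.4209 0.2353 0.1   ]
[263.8791 223.65  ]
[276.1474 195.3405]
```

The finger slipped past, so the bail is still flat and the pail hasn't moved. The visible tip sits higher than I modelled. I'll retry with contact further up the finger.

```bash
sed -i 's/s=\.005/s=-.014/' push.py; python3 - <<'E'
from push import *
L=[pose(.05,.65,h=.036,back=.14),pose(.05,.65,h=.036)]+W
assert all(manip.solve_ik(*w) is not None for w in L)
manip.grasp();print(manip.get_gripper_width())
manip.reach(*L[0]); manip.move_straight(L[1][0],.12,L[1][1])
snap("scene","s2a");print(manip.get_tcp_pos()-L[1][0])
for i,(p,R) in enumerate(W):
    manip.move_straight(p,.07,R)
    if i==4: snap("scene","s2b")
manip.hold(.3);print(manip.get_clock());snap("scene","s2c");print(manip.get_tcp_pos()-W[-1][0])
cv2.imwrite("pics/v4.png",np.vstack([np.hstack([cv2.resize(cv2.imread(f"pics/s2{k}.png")[170:290,310:470],(400,300)) for k in "ab"]),
 np.hstack([cv2.resize(cv2.imread("pics/s2c.png")[170:290,310:470],(400,300)),np.zeros((300,400,3),np.uint8)])]))
E
```

```text
0.0001694950773387907
[-0.      0.0003  0.0005]
21.9333
[-0.0003  0.0002 -0.    ]
```

View pics/v4.png

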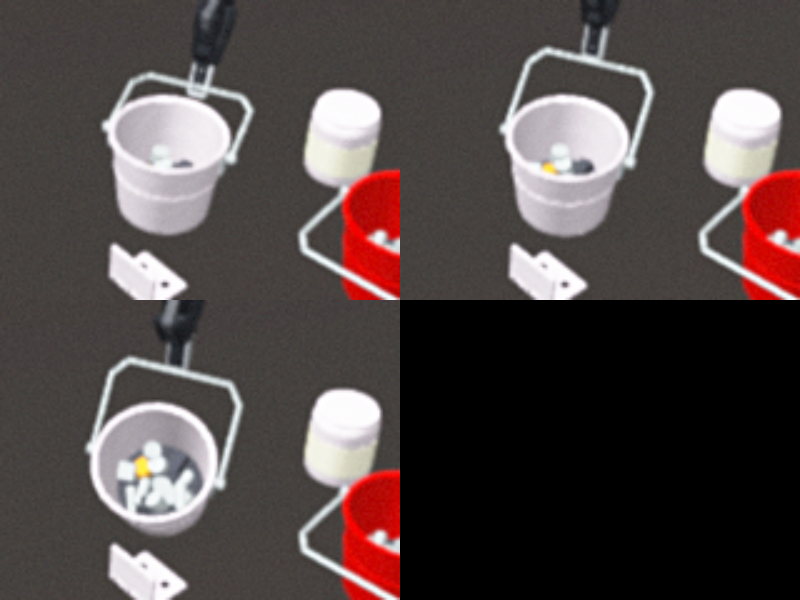

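The last frame (c) shows the pail leaning about 0.4 rad towards the camera with the bar stuck on the finger. Before moving anything, I look at the contact with the wrist camera.

```bash
python3 - <<'E'
from push import *
P=snap("wrist","w5");f=manip.get_ft_force();print(f,manip.get_ft_torque(),manip.get_tcp_pos(),manip.get_gripper_width(),manip.get_grasp_force())
b=cv2.imread("pics/w5.png")
for n,s in(("tcp",0),("tip",.017)):
    q=proj("wrist",P[1]+P[0][:,2]*s,P);print(n,q)
cv2.imwrite("pics/v5.png",np.vstack([cv2.resize(b[100:400,120:520],(800,600))]))
E
```

```text
[-0.7978  0.4087  0.2512] [-0.0226  0.1205  0.0184] [0.5165 0.2527 0.17  ] 0.00041757686979338674 0.5005190335214138
tcp [324.986  260.5377]
tip [324.977  246.4404]
```

View pics/v5.png

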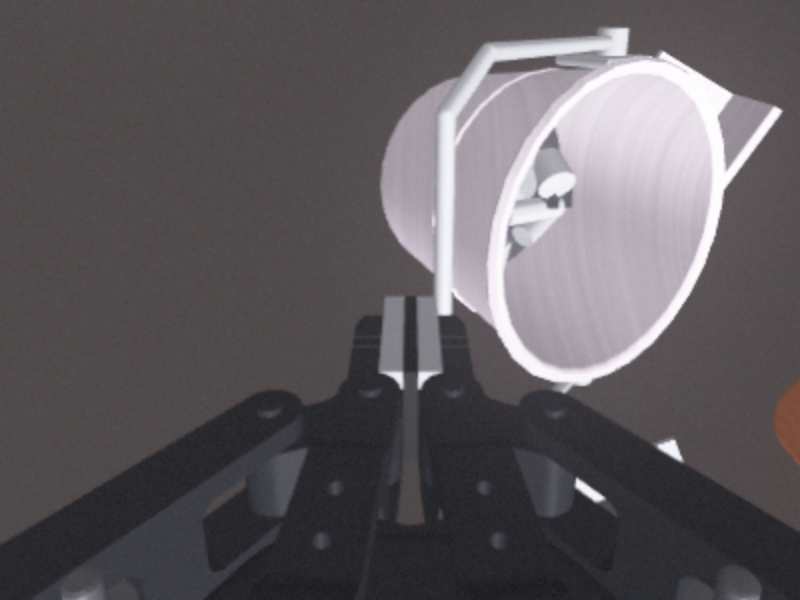

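The wire is caught under the finger's shoulder. The pad outline is at (382–440, 297–372), and the bar sits in the corner at (445,316), so the shoulder is at about TCP +3 mm and the pad half thickness is about 8 mm. I'll reverse gently, back off and re-measure the pail by template matching.

```bash
cat >> push.py <<'E'
def pail_shift(fn):
    a=cv2.imread("pics/scene0.png");b=cv2.imread(f"pics/{fn}.png")
    out=[]
    for (x0,x1,y0,y1) in [(352,406,238,264),(345,410,212,264)]:
        K=6;up=lambda i:cv2.resize(i,None,fx=K,fy=K,interpolation=cv2.INTER_CUBIC)
        r=cv2.matchTemplate(up(b[y0-15:y1+15,x0-15:x1+15]),up(a[y0:y1,x0:x1]),cv2.TM_CCOEFF_NORMED)
        _,m,_,l=cv2.minMaxLoc(r);out.append((round(m,3),l[0]/K-15,l[1]/K-15))
    return out
E
python3 - <<'E'
from push import *
for i in (7,6,5,4,3,2):
    manip.move_straight(W[i][0],.06,W[i][1])
    if i in(4,3,2): snap("scene",f"r{i}");print(i,pail_shift(f"r{i}"))
p,R=W[2];n=R[:,1];d=R[:,2]
bar=p+.002*d+.011*n-piv;print("bar est",bar@px,bar[2],np.linalg.norm(bar),np.arctan2(bar[2],-bar@px))
manip.move_straight(p-.015*n,.06);manip.hold(.2)
snap("scene","r_off");print(pail_shift("r_off"),manip.get_clock(),pail_shift("s2c"))
q0=np.array([.53,.246,.05]);print([proj("scene",q0+v)-proj("scene",q0) for v in ([.01,0,0],[0,.01,0],[0,0,.01])])
# bar location now: brightness difference image of scene (bail wire) around bar
E
```

```text
4 [(0.964, -0.16666666666666607, 1.3333333333333321), (0.946, -0.8333333333333339, 0.8333333333333339)]
3 [(0.994, -0.16666666666666607, 1.1666666666666679), (0.983, -0.5, 0.8333333333333339)]
2 [(0.997, -0.3333333333333339, 1.6666666666666679), (0.99, -0.5, 1.3333333333333321)]
bar est -0.08714834420276747 0.023874706633507423 0.09035947938163476 0.2673942312452567
[(0.997, -0.3333333333333339, 1.6666666666666679), (0.99, -0.5, 1.3333333333333321)] 25.5417 [(0.67, 2.166666666666668, 1.5), (0.623, -5.0, 5.5)]
[array([0.3675, 2.4696]), array([ 3.7465, -0.0075]), array([ 0.2524, -2.8547])]
```

```bash
cat >> push.py <<'E'
def bail_angle(fn,piv,px):
    """score the projected bail (bar + legs) against bright thin wire in the scene image"""
    g=cv2.cvtColor(cv2.imread(f"pics/{fn}.png"),cv2.COLOR_BGR2GRAY).astype(np.float32)
    g=cv2.morphologyEx(g,cv2.MORPH_TOPHAT,np.ones((5,5)))
    py=np.array([-px[1],px[0],0]);res=[]
    for a in np.arange(0,2.2,.02):
        r=-np.cos(a)*px+np.sin(a)*ez
        pts=[piv+.098*r+y*py for y in np.linspace(-.05,.05,40)]+[piv+s*r+k*.067*py for s in np.linspace(.03,.08,12) for k in(-1,1)]
        uv=np.array([proj("scene",X) for X in pts],np.float32)
        res.append((cv2.remap(g,uv[:,:1],uv[:,1:],1).mean(),a))
    return sorted(res)[::-1][:3]
E
python3 - <<'E'
from push import *
np.set_printoptions(precision=3,suppress=True)
print("orig",bail_angle("scene0",piv,px))
pv=piv+[.006,-.0017,0]
for f in("r4","r3","r2","r_off"): print(f,bail_angle(f,pv,px))
E
```

```text
Traceback (most recent call last):
  File "push.py", line 24, in bail_angle
    uv=np.array([proj("scene",X) for X in pts],np.float32)
                 ~~~~^^^^^^^^^^^
  File "h.py", line 17, in proj
    P=manip.camera_params(name)
ValueError: time passes only in moves, steps and waits
```

```bash
python3 - <<'E'
s=open("h.py").read()
s=s.replace("def ray(","from functools import lru_cache\n@lru_cache\ndef cp(n): return manip.camera_params(n)\ndef ray(",1).replace("P=manip.camera_params(name)","P=cp(name)")
open("h.py","w").write(s)
E
python3 - <<'E'
from push import *
print("orig",bail_angle("scene0",piv,px))
pv=piv+[.006,-.0017,0]
for f in("r4","r3","r2","r_off"): print(f,bail_angle(f,pv,px))
E
```

```text
orig [(np.float32(142.82982), np.float64(0.08)), (np.float32(140.50252), np.float64(0.1)), (np.float32(127.97189), np.float64(0.06))]
r4 [(np.float32(148.90361), np.float64(0.66)), (np.float32(147.65833), np.float64(0.64)), (np.float32(147.34518), np.float64(0.68))]
r3 [(np.float32(137.80014), np.float64(0.52)), (np.float32(136.15285), np.float64(0.5)), (np.float32(134.03111), np.float64(0.54))]
r2 [(np.float32(138.69853), np.float64(0.42)), (np.float32(135.9254), np.float64(0.44)), (np.float32(134.04565), np.float64(0.4))]
r_off [(np.float32(138.85999), np.float64(0.42)), (np.float32(136.62914), np.float64(0.44)), (np.float32(133.6186), np.float64(0.4))]
```

The angle estimator works: 0.09 at the start and 0.42 now, with the pail shifted 6 mm and standing upright. Now I sweep again using the pad between the shoulder and the tip, checking as I go.

```bash
cat > sweep.py <<'E'
import push
from push import *
push.piv=pv=piv+np.array([.006,-.0017,0])
P2=lambda a,h=.011:pose(a,min(.65,max(0,1.57-a)),h=h,s=.010)
E
python3 - <<'E'
from sweep import *
A=[.35,.55,.75,.95,1.15,1.35,1.57]
assert all(manip.solve_ik(*P2(a)) is not None for a in A)
p,R=P2(.35,.03);manip.move_straight(p,.1,R)
for a in A:
    p,R=P2(a);manip.move_straight(p,.06,R)
    if a>.36:
        snap("scene","k");s=pail_shift("k");m=bail_angle("k",pv,px)[0][1];print(a,round(m,2),s)
        if a>.6 and (abs(m-a)>.2 or s[0][2]>4): print("ABORT");break
manip.hold(.3);print(manip.get_clock())
E
```

```text
0.55 0.42 [(0.997, -0.3333333333333339, 1.6666666666666679), (0.99, -0.5, 1.3333333333333321)]
0.75 0.42 [(0.997, -0.3333333333333339, 1.6666666666666679), (0.99, -0.5, 1.3333333333333321)]
ABORT
27.7833
```

```bash
python3 - <<'E'
from sweep import *
D=np.load("pics/w5.npz");P=(D["R"],D["p"])
for x in(.0,.011):
    for s in(-.02,-.01,0,.01,.017): print(x,s,proj("wrist",P[1]+P[0]@[x,0.0,s],P),proj("wrist",P[1]+P[0]@[x,.008,s],P)[0])
p=manip.get_tcp_pos();R=manip.get_orientation()
r=p-pv;print(r@px,r[2],"finger tip s=17",(r+.017*R[:,2])@px,(r+.017*R[:,2])[2],p-P2(.75)[0])
for a in (.42,): print("bar",-.098*np.cos(a),.098*np.sin(a))
E
```

```text
0.0 -0.02 [324.486  281.1948] 340.68448060046916
0.0 -0.01 [324.5099 270.3196] 339.7334781674182
0.0 0 [324.5311 260.6778] 338.8900982836665
0.0 0.01 [324.55   252.0714] 338.13710169940214
0.0 0.017 [324.5621 246.5771] 337.65630362380705
0.011 -0.02 [324.4941 261.5511] 341.09735857037566
0.011 -0.01 [324.5181 251.6285] 340.09787854578116
0.011 0 [324.5394 242.8576] 339.2141669420546
0.011 0.01 [324.5582 235.0491] 338.4272551942622
0.011 0.017 [324.5703 230.0743] 337.92582794715105
-0.08662706082411281 0.06794414358327569 finger tip s=17 -0.07634090017232946 0.054409192789417825 [-0.0001  0.     -0.0002]
bar -0.08948271615060621 0.039960524399837875
```

The tip seems to sit about 15–19 mm further back than tip_extent suggests, so closed-finger pushing leaves only a thin strip between the tip and the shoulder. A better way is to open the gripper, straddle the bar and push with the long inner face of the near finger, 25 mm off the middle, where I'll also grasp.

```bash
cat > sw2.py <<'E'
import push
from push import *
push.piv=pv=piv+np.array([.006,-.0017,0])
py=np.array([-px[1],px[0],0])
def P3(a,h=-.040,back=0.):
    p,R=pose(a,min(.65,max(0,1.57-a)),h=h,s=-.025,back=back);return p+.025*py,R
E
python3 - <<'E'
from sw2 import *
A=[.45,.65,.85,1.05,1.25,1.42,1.57]
L=[P3(.42,-.015,.11),P3(.42,-.015)]+[P3(a) for a in A]
assert all(manip.solve_ik(*w) is not None for w in L)
R=manip.get_orientation();p=manip.get_tcp_pos()
manip.move_straight(p-.02*R[:,1]-.09*R[:,2],.2); manip.release()
manip.reach(*L[0]); manip.move_straight(L[1][0],.1)
snap("scene","k0");print("enter",bail_angle("k0",pv,px)[0],pail_shift("k0")[0])
for a in A:
    p,R=P3(a);manip.move_straight(p,.06,R)
    snap("scene",f"k{a}");s=pail_shift(f"k{a}");m=bail_angle(f"k{a}",pv,px)[0];print(a,m,s)
    if abs(m[1]-a)>.22 or s[0][2]>4: print("ABORT");break
manip.hold(.3);print(manip.get_clock())
E
```

```text
enter (np.float32(136.53519), np.float64(0.42)) (0.997, -0.3333333333333339, 1.6666666666666679)
0.45 (np.float32(129.90643), np.float64(0.5)) [(0.997, -0.3333333333333339, 1.6666666666666679), (0.988, -0.5, 1.3333333333333321)]
0.65 (np.float32(135.36551), np.float64(0.7000000000000001)) [(0.997, -0.3333333333333339, 1.6666666666666679), (0.978, -0.6666666666666661, 1.3333333333333321)]
0.85 (np.float32(131.77979), np.float64(0.86)) [(0.997, -0.3333333333333339, 1.6666666666666679), (0.966, -0.6666666666666661, 1.3333333333333321)]
1.05 (np.float32(132.79105), np.float64(0.9400000000000001)) [(0.997, -0.3333333333333339, 1.6666666666666679), (0.957, -0.6666666666666661, 1.3333333333333321)]
1.25 (np.float32(124.44731), np.float64(1.2)) [(0.997, -0.3333333333333339, 1.6666666666666679), (0.952, -0.5, 1.5)]
1.42 (np.float32(114.65854), np.float64(1.3800000000000001)) [(0.997, -0.3333333333333339, 1.6666666666666679), (0.946, -0.3333333333333339, 1.6666666666666679)]
1.57 (np.float32(92.87668), np.float64(1.54)) [(0.997, -0.3333333333333339, 1.6666666666666679), (0.902, -0.16666666666666607, 1.8333333333333321)]
34.5667
```

The bail is upright (about 1.54 rad) and the pail is undisturbed. Next I grasp, lift and carry it to in front of the hook.

```bash
python3 - <<'E'
from sw2 import *
np.set_printoptions(precision=3,suppress=True)
b=pv+.098*ez-.003*px+.025*py; R=frame(psi)
p0=manip.get_tcp_pos()
manip.move_straight(p0-.041*px,.1,R)
manip.move_straight(b-.010*ez,.1)
f0=manip.get_ft_force();manip.grasp();w=manip.get_gripper_width();print("width",w,manip.get_ft_force()-f0,manip.get_clock())
snap("scene","g");print(bail_angle("g",pv,px)[0],pail_shift("g"))
if .003<w<.008:
    p=manip.get_tcp_pos();manip.move_straight(p+[0,0,.03],.05);manip.hold(.2)
    print("lift F",manip.get_ft_force()-f0,"T",manip.get_ft_torque(),manip.get_gripper_width());snap("scene","g2");print(pail_shift("g2"))
    manip.move_straight(p+[0,0,.315-.184],.1)
    ps=np.radians(10.3);xs=np.array([np.cos(ps),np.sin(ps),0]);ys=np.array([-xs[1],xs[0],0]);hk=np.array([.5635,-.2258,0])
    t=hk-.004*xs+.025*ys;t[2]=p[2]+.315-.184
    manip.move_straight(t-.12*xs,.18,frame(ps));manip.hold(.3)
    print(manip.get_clock(),manip.get_gripper_width(),manip.get_ft_force()-f0,manip.get_tcp_pos());snap("scene","c1");snap("wrist","c1w")
E
```

```text
width 0.0016798471663444427 [ 1.568 -0.62   0.224] 36.175
(np.float32(112.794754), np.float64(1.5)) [(0.997, -0.3333333333333339, 1.6666666666666679), (0.953, -0.3333333333333339, 1.6666666666666679)]
```

```bash
cat > hook.py <<'E'
from sw2 import *
ps=np.radians(10.3);xs=np.array([np.cos(ps),np.sin(ps),0]);ys=np.array([-xs[1],xs[0],0]);hk=np.array([.5635,-.2258,0])
E
python3 - <<'E'
from hook import *
np.set_printoptions(precision=3,suppress=True)
manip.release();snap("wrist","g3w");snap("scene","g3");print(bail_angle("g3",pv,px)[0],pail_shift("g3"))
manip.move_straight(manip.get_tcp_pos()-.014*ez,.1)
f0=manip.get_ft_force();manip.grasp();w=manip.get_gripper_width();print("width",w,manip.get_ft_force()-f0,manip.get_clock(),manip.get_tcp_pos())
snap("wrist","g4w");snap("scene","g4");print(bail_angle("g4",pv,px)[0],pail_shift("g4"))
if .003<w<.008:
    p=manip.get_tcp_pos();manip.move_straight(p+[0,0,.02],.05);manip.hold(.2)
    print("lift F",manip.get_ft_force()-f0,"T",manip.get_ft_torque(),manip.get_gripper_width());snap("scene","g2");print(pail_shift("g2"))
E
```

```text
(np.float32(104.34549), np.float64(1.5)) [(0.997, -0.16666666666666607, 1.6666666666666679), (0.953, -0.3333333333333339, 1.6666666666666679)]
width 0.002238879350332416 [ 0.816 -0.523  1.162] 38.1167 [0.545 0.269 0.16 ]
(np.float32(112.64731), np.float64(1.5)) [(0.997, -0.3333333333333339, 1.6666666666666679), (0.953, -0.3333333333333339, 1.6666666666666679)]
```

```bash
python3 - <<'E'
from hook import *
np.set_printoptions(precision=3,suppress=True)
print("gf",manip.get_grasp_force(),manip.get_gripper_width())
f0=manip.get_ft_force();p=manip.get_tcp_pos();manip.move_straight(p+[0,0,.010],.04);manip.hold(.2)
print("lift F",manip.get_ft_force()-f0,manip.get_ft_torque(),manip.get_gripper_width(),manip.get_grasp_force());snap("scene","g5");print(pail_shift("g5"),bail_angle("g5",pv+.01*ez,px)[0],manip.get_clock())
a=cv2.imread("pics/g4w.png")[80:400,180:480];b=cv2.imread("pics/g5.png")[160:290,320:450]
cv2.imwrite("pics/v6.png",np.hstack([cv2.resize(a,(450,480)),cv2.resize(b,(350,350)).__class__(0) if 0 else cv2.copyMakeBorder(cv2.resize(b,(350,350)),0,130,0,0,cv2.BORDER_CONSTANT)]))
E
```

```text
gf 58.61555635929108 0.0022601391247629435
lift F [-0.187 -0.511 -4.04 ] [ 0.074 -0.018 -0.041] 0.0027347425542312894 58.451247811317444
[(0.997, 1.0, -1.166666666666666), (0.949, 0.8333333333333339, -1.333333333333334)] (np.float32(108.99707), np.float64(1.52)) 38.8667
```

View pics/v6.png

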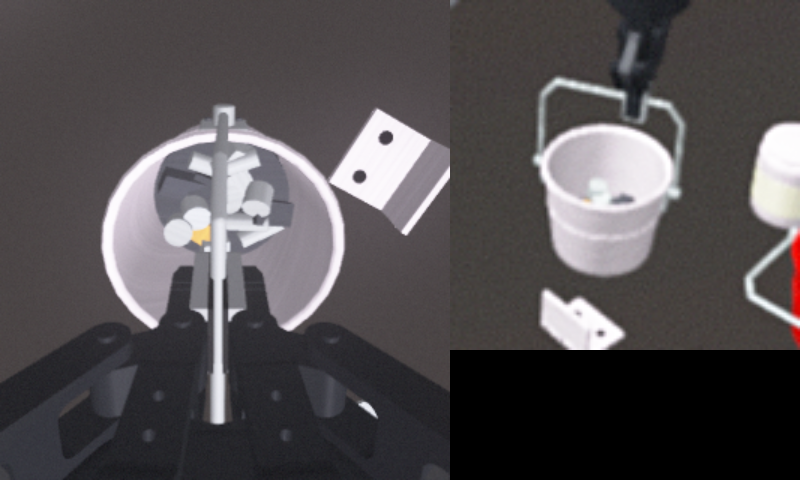

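The bar sits mid-pad with a firm 58 N grip, and the pail hangs level at about 4 N. The gripper body needs more clearance over the hook tip, so I re-grasp 9 mm nearer the fingertips and then carry.

```bash
python3 - <<'E'
from hook import *
np.set_printoptions(precision=3,suppress=True)
p=manip.get_tcp_pos()
manip.move_straight(p-[0,0,.0095],.04);manip.release()
manip.move_straight(manip.get_tcp_pos()+[0,0,.009],.08)
f0=manip.get_ft_force();manip.grasp();print(manip.get_grasp_force(),manip.get_gripper_width(),manip.get_tcp_pos())
snap("scene","h0");print(bail_angle("h0",pv,px)[0],pail_shift("h0"))
if manip.get_grasp_force()>30:
    p=manip.get_tcp_pos();manip.move_straight(p+[0,0,.02],.05);manip.hold(.15)
    f=manip.get_ft_force()-f0;print("F",f,manip.get_gripper_width())
    if f[2]<-2:
        z=p[2]+.317-.184;manip.move_straight([p[0],p[1],z],.12)
        t=hk-.004*xs+.025*ys;t[2]=z
        manip.move_straight(t-.12*xs,.2,frame(ps));manip.hold(.3)
        print(manip.get_clock(),manip.get_gripper_width(),manip.get_grasp_force(),manip.get_ft_force()-f0,manip.get_tcp_pos());snap("scene","c1");snap("wrist","c1w");snap("top","c1t")
E
```

```text
58.7367707490921 0.0020722943110148854 [0.545 0.269 0.169]
(np.float32(92.58241), np.float64(1.5)) [(0.997, 1.1666666666666679, 1.3333333333333321), (0.954, 1.1666666666666679, 1.3333333333333321)]
F [ 0.535 -0.945 -3.467] 0.0021389482785374135
45.8333 0.002184289827484445 58.568671345710754 [ 0.107 -0.567 -5.045] [ 0.437 -0.223  0.302]
```

```bash
cat > press.py <<'E'
from hook import *
np.set_printoptions(precision=2,suppress=True)
def fz(fb): return (manip.get_ft_force()-fb)
E
python3 - <<'E'
from press import *
p=manip.get_tcp_pos();t=hk-.004*xs+.025*ys;t[2]=p[2]
hit=manip.move_straight(t,.1,stop_force=4);manip.hold(.3)
off=.184-.169  # bar z above TCP
print("hit",hit,manip.get_clock(),manip.get_tcp_pos()-t);snap("wrist","d0")
if not hit:
    fb=manip.get_ft_force()
    hit=manip.move_straight(t-[0,0,.023],.05,stop_force=5);print("down hit",hit,manip.get_tcp_pos()[2]+off,fz(fb))
    t[2]-=.023
    peak=0
    while not hit and t[2]+off>.264:
        t[2]-=.002;manip.move_straight(t,.02,stop_force=9)
        f=fz(fb);print(round(t[2]+off,4),f);peak=max(peak,f[2])
        if np.linalg.norm(f)>13 or (peak>4 and f[2]<peak-3):break
    print(manip.get_clock(),peak,manip.get_gripper_width());snap("wrist","d1");snap("scene","d1s")
    np.save("fb.npy",fb)
E
```

```text
hit False 47.6333 [-0. -0.  0.]
down hit False 0.2945657693845385 [-0.86  0.62  0.78]
0.2925 [-0.18  0.23  0.66]
0.2905 [-0.19  0.76  1.2 ]
0.2885 [-1.32  0.59  1.05]
0.2865 [-0.11  0.65  0.34]
0.2845 [-1.32  1.74  5.5 ]
0.2825 [-0.47  1.15  6.31]
0.2805 [0.32 0.64 5.84]
0.2785 [-0.05 -1.    5.28]
0.2765 [-1.37 -0.08  6.08]
0.2745 [-1.33  0.26  4.9 ]
0.2725 [-1.4  -0.88  5.58]
0.2705 [-3.14 -0.19  5.33]
0.2685 [-3.85 -0.18  2.92]
51.5417 6.309856236730686 0.0020364425111973564
```

```bash
python3 - <<'E'
from press import *
fb=np.load("fb.npy");off=.015;t=manip.get_tcp_pos();prev=None
for i in range(9):
    t[2]-=.0015;manip.move_straight(t,.015,stop_force=6)
    f=fz(fb);print(round(manip.get_tcp_pos()[2]+off,4),f)
    if np.linalg.norm(f)>9.5 or (t[2]+off<.2635 and f[2]>3): break
manip.hold(.2);print(fz(fb),manip.get_clock());snap("wrist","e1")
E
```

```text
0.266 [ 0.37 -0.13  0.34]
0.2649 [-0.18  0.3   1.  ]
0.2635 [-1.14  0.45  0.96]
0.262 [-0.58  0.16  1.07]
0.2606 [-0.28  0.19  2.04]
0.2598 [-0.98  0.51  5.96]
[-0.26  1.11  8.62] 53.3667
```

```bash
python3 - <<'E'
from press import *
fb=np.load("fb.npy");t=manip.get_tcp_pos()
for i in range(5):
    f=fz(fb);print(f,manip.get_tcp_pos()[2]+.015)
    if f[2]<5: break
    t[2]+=.0004;manip.move_straight(t,.01)
    manip.hold(.1)
manip.release();manip.hold(.3);snap("wrist","f1");print(fz(fb),manip.get_clock())
p=manip.get_tcp_pos();manip.move_straight(p+[0,0,.015],.04);print(fz(fb))
manip.move_straight(p+[0,0,.09],.12);manip.hold(.5)
snap("scene","f2");manip.hold(.3);snap("scene","f3")
a,b=cv2.imread("pics/f2.png"),cv2.imread("pics/f3.png");print("motion",cv2.absdiff(a,b)[140:300,140:260].max(),manip.get_clock())
# hung pail check: project expected bail on the hook, and tool clear
pvh=hk-.002*xs+.004*ys;pvh[2]=.2592-.098
print(bail_angle("f3",pvh,xs),"exp score near 1.57")
P=snap("wrist","f4")
g=cv2.cvtColor(cv2.imread("pics/f4.png"),cv2.COLOR_BGR2GRAY)
for y in(-.045,0,.045): X=hk+y*ys+.2592*ez;print(proj("wrist",X,P),end="")
E
```

```text
[-0.47  1.21  7.91] 0.2595486435299925
[-0.13  1.16  5.8 ] 0.2598245970456897
[-0.41  0.26  4.85] 0.26015892657539147
[-0.06  0.63  4.6 ] 55.2333
[-0.45  1.69  4.53]
motion 69 57.4333
[(np.float32(104.65767), np.float64(1.5)), (np.float32(103.5275), np.float64(1.52)), (np.float32(99.1512), np.float64(1.48))] exp score near 1.57
[328.81 286.98][329.07 240.41][329.36 187.95]
```

```bash
python3 - <<'E'
from press import *
manip.hold(2.5)
ims=[]
for i in range(4): ims.append(manip.snapshot("scene").astype(int));manip.hold(.2)
for i in range(3):
    d=np.abs(ims[i+1]-ims[i]);print("pail",d[190:290,150:240].mean().round(2),np.percentile(d[190:290,150:240],99.5),"bg",d[300:390,400:600].mean().round(2))
print(manip.get_clock(),manip.get_gripper_width(),manip.get_tcp_pos())
E
```

```text
pail 2.62 11.0 bg 3.31
pail 2.61 11.0 bg 3.31
pail 2.62 11.0 bg 3.3
60.9833 0.08538574576227838 [ 0.55 -0.2   0.34]
```

```bash
python3 -c "
from rig import manip
print(manip.close_job())"
```

```text
the job is handed in; nothing more can be done
None
```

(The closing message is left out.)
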